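# Free the rusted bolt of a wine case

### The job

The slide bolt on top of the wider of the two wooden wine cases has rusted stiff. Work it free with short strokes, drawing it out towards the robot until it sticks and pushing it fully home again, until it runs; then draw it all the way open and let go. Leave the narrow case bolted and do not disturb the wine glass.

Things in the scene. Friction and masses are not known exactly. Their poses are not given: they have to be found in the camera images.
- bolt_knob (a point): Grip point of the rusted bolt on the wide case: on the axis of an upright round post 16 mm thick, 14 mm below its top, which is 66 mm above the case top. Its 13 mm rod runs lengthwise along the case top; guides reach 26 mm above the case top, 25 mm beyond the shut post and 43 mm short of the open one. Its x axis is the bolt's line: the bolt shuts to +x and opens to -x, towards the robot; z up.
- bolt (a joint): Travel of that bolt, m: 0 shut (home), 0.070 fully open; starts at 0 to 3 mm. Resists with 5 to 15 N, stays where left. It sticks hard at about 21 mm; once drawn there (19 or more) and pushed home (under 3 mm) it goes to a second stop at about 30 mm; once drawn there (27 or more) and pushed home again it runs to 70 mm. A stroke too short can be repeated; pulling harder does not help.
- small_bolt (a joint): Travel in m of the like bolt on the narrow case: 0 shut, to be left shut. Both cases are wooden, 340 mm long and 100 mm high and stand on the table side by side, in either order, turned up to 12 degrees; the wide one is 260 mm wide, the narrow one 120 mm.
- glass: Stemmed wine glass, 195 mm high, 72 mm at its widest, standing on the table beside the cases; origin at the centre of its foot's underside, z up. An upright wine bottle, 290 mm high, stands on the other side.
Things that resemble listed ones, but are neither listed nor needed, are in the scene too. Leave any blue or pink look-alike of the glass alone.

How it is judged:
By the outcome, as a careful person would: the job done as asked, in the order asked, and still so for the second after the job is handed in, with the robot touching nothing.
It also fails if it takes over 45 s, if anything falls off the work surface, if the arm or the gripper's body presses on something with over 40 N, if the wrist force passes 120 N, or if a joint passes its speed limit or range.

### The arm

A 7-joint arm with a two-finger parallel gripper is mounted at the origin on the work surface. World frame = base frame: x ahead of the robot, y to its left, z up, the work surface at z = 0. Lengths are in m, angles in rad, forces in N, time in s.
With the tool pointing down it reaches from about 0.425 to 0.925 m from the base axis. Payload 6.8 kg.
Tool frame: the origin (TCP) lies between the finger pads; the fingertips stand 17 mm ahead of it and the grasp point (between the pads) lies 2 mm behind it; x points along the fingers, y is the direction in which the jaws open and shut, and the axes are right-handed (so a half turn about x gives the same grasp; the last joint's range is limited). The gripper opens to 85 mm and grips with 20 to 120 N. Pads are 22 mm wide; open, the fingers measure 114 mm over their backs; the gripper's body (76 mm by 85 mm) begins 54 mm behind the grasp point. The pads swing forward as they close: fully open they stand 13 mm farther back than shut.
Start: joints at [1.112, 0.477, 0.022, 1.555, -0.011, 1.109, -0.083], TCP at [0.232, -0.634, 0.248] pointing down, gripper open.
Joint ranges: [-2.96, 2.96], [-0.34, 2.1], [-1.41, 1.46], [0.24, 2.44], [-1.37, 4.51], [0.17, 1.92], [-2.96, 2.96]. Speed limits (rad/s): [2.39, 2.39, 3.14, 3.14, 3.14, 3.14, 3.14].

### API

Orientations are given as a rotation vector (axis times angle).
In Python, from bench import r gives the robot as it stands. The module is installed in compiled form; this text tells all that it offers.
- The arm moves only by the tool apply_moves, never from a script. Its argument "increments" is text: rows parted by semicolons, each of 7 numbers parted by spaces: the finger opening in mm, from 0 to 85.4, then the shift along the tool's x, y, z normalised to -1 to 1, where 1 is 100 cm, then the turn, a rotation vector about the tool's x, y, z normalised to -1 to 1, where 1 is 0.12 rad. In form: gripper x y z wx wy wz; .... A call has exactly 8 rows; each row shifts and turns the commanded pose from where the row before left it, along the tool's axes as they then stand; what a row does not reach is not made up. A row lasts 1/10 s, in which the tool goes at most 50 mm and 8.59 degrees, less where a joint would pass 70% of its speed; a pose out of reach is approached as far as the arm can. A call with a number of a shift or a turn outside -1 to 1 is refused whole. A call with a gripper value outside its range is refused whole. The fingers move at their own pace and stop on an object; "squeeze" is the grip in N (left out, the last holds). Time passes only in rows, so rows that do not move let the fingers close, or fill a call up. It gives the time, the measured TCP pose, the force and the opening at its end, in the units of the state.
- r.get_obs(): the state, without advancing time (a new reading comes with each control period).
- r.grab_frame(name): name is "scene" or "top"; returns a dict with "color" (384x512x3 uint8, blue, green, red), "fx", "fy", "cx", "cy" (pixels), "origin" and "orientation" of the camera in the world. Camera axes: x right, y up, looking along -z (the intrinsics and any distortion apply to the point x, -y, -z); pixel columns grow to the right and rows downward; lengths in m; the calibration is good to about 2 mm. A picture is of the moment at which its call begins. There is no depth.
- r.hand_in(): hands the job in, once; it reports no verdict.
The state is a dict: "clock": time; "joints": joint angles; "qvel": joint speeds; "tau": joint torques, N m; "tcp_pos": TCP position; "orientation": TCP orientation; "contact_force": force on the tool from outside, world axes, zero at the start; "moment": the same for the moment, N m; "grip_width": finger opening in m.
Only numpy, scipy, OpenCV 4.12 (cv2) and the standard library are available. Lean on these libraries where they do the work, as an engineer would, in place of code of your own. Each camera call takes 0.05 s, during which the arm holds its last target. There are 200 camera calls.

## Working session

There is one attempt and no reset: what is moved stays moved. The work goes in short steps, Python scripts to look and compute and a tool call to move; the robot and the scene stay as the last step left them, time stands still between calls to the robot, and variables do not carry over. Pictures are saved under pics/ and viewed, about 8 in all and at most 12, crops included, and the job is handed in when it is done.

Besides the shell and the picture viewer there is one more tool, called as name(argument=value, ...), one argument or row to a line, values as JSON. apply_moves: Moves the arm, as the interface text tells. Scaled input: -1 to 1 covers 100 cm each way for a shift and 0.12 rad each way for a turn. Its arguments: {"type":"object","properties":{"increments":{"type":"string"},"squeeze":{"type":"number"}},"required":["increments"]}

```bash
mkdir -p pics; python3 - <<'E'
from bench import r
import cv2,json
o=r.get_obs(); print(o)
for n in("scene","top"):
    f=r.grab_frame(n); cv2.imwrite(f"pics/{n}0.png",f["color"]); print({k:v for k,v in f.items() if k!="color"})
E
```

```text
{'clock': 0.0, 'joints': array([ 1.1118994 ,  0.47780802,  0.02234152,  1.55646493, -0.01151883,
        1.10933047, -0.08311214]), 'qvel': array([ 7.33249982e-05,  3.18971350e-04,  1.52291497e-04, -2.76013542e-04,
        6.80783060e-04,  1.75363914e-03, -9.18121712e-04]), 'tau': array([ 3.31865604e-04, -5.96441960e+01,  1.60829745e+00, -2.81195372e+01,
        1.25467975e-02,  9.21240920e-03, -1.95803676e-05]), 'tcp_pos': array([ 0.23175282, -0.63335164,  0.24731474]), 'orientation': array([ 2.03089784,  0.36188215, -2.03182774]), 'contact_force': array([0.39893477, 0.06287617, 0.38303063]), 'moment': array([0.03016072, 0.00356786, 0.00333499]), 'grip_width': 0.08545173020871731}
{'fx': 370.3187261715525, 'fy': 370.3187261715525, 'cx': 252.6389175457387, 'cy': 193.00439650199863, 'origin': array([1.17495243, 0.17983715, 1.2049878 ]), 'orientation': array([0.37467381, 0.48327979, 1.78908528])}
{'fx': 423.10051567567933, 'fy': 423.10051567567933, 'cx': 254.2050201746604, 'cy': 189.0946859704391, 'origin': array([0.48567313, 0.00552587, 1.4993902 ]), 'orientation': array([ 0.03404393, -0.03450289, -1.55172285])}
```

View pics/scene0.png

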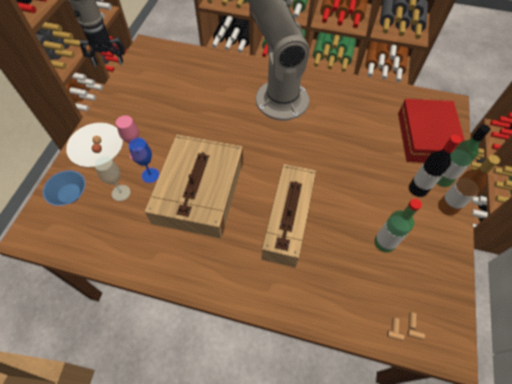

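View pics/top0.png

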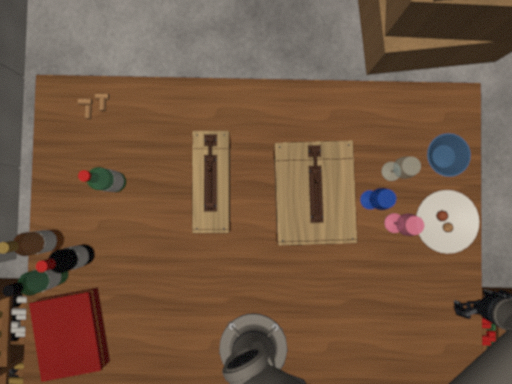

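The scene view shows the wide case at (198,185), the narrow case at (290,213), the clear glass at (112,180) and blue and pink look-alikes at (143,158) and (126,128). In the top view the wide case is at (316,192), the narrow one at (211,182) and the clear glass at about (392,170).

Possible mix-ups for the bolt are the wide case's bolt (top 316,180), which I choose by its case width, and the narrow case's bolt (top 210,175). Next is a close crop of the first.

```bash
python3 - <<'E'
import cv2,numpy as np
a=cv2.imread("pics/scene0.png")[125:245,140:250]; b=cv2.imread("pics/top0.png")[130:250,265:375]
cv2.imwrite("pics/crop.png",np.hstack([cv2.resize(x,None,fx=3.6,fy=4*.9,interpolation=cv2.INTER_CUBIC) for x in (a,b)]))
E
```

```text
(no output)
```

View pics/crop.png

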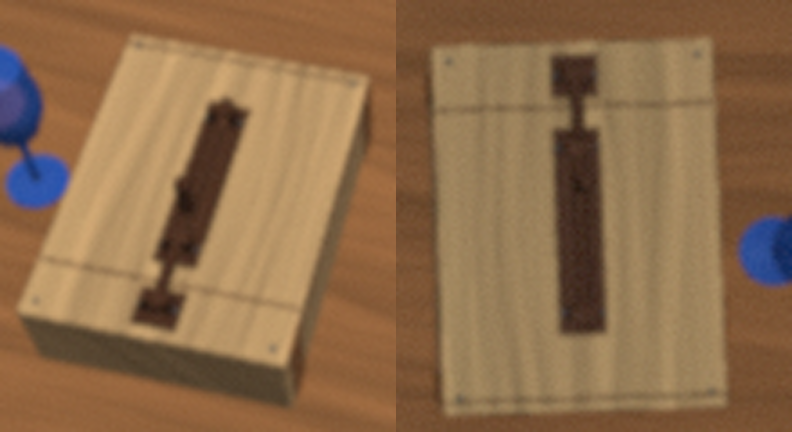

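The crop shows the wide case. The bolt plate has its post at about (190,175) top and (192,182) base in the scene view, and near (315,181) in the top view. The keeper is on the far (+x) side.

```bash
cat > h.py <<'E'
import cv2,numpy as np
from bench import r
from scipy.spatial.transform import Rotation as R
def ray(f,p):
    d=R.from_rotvec(f["orientation"]).as_matrix()@np.array([(p[0]-f["cx"])/f["fx"],-(p[1]-f["cy"])/f["fy"],-1]); return f["origin"],d
def onz(f,p,z):
    o,d=ray(f,p); return o+d*(z-o[2])/d[2]
def proj(f,P):
    q=R.from_rotvec(f["orientation"]).as_matrix().T@(np.array(P)-f["origin"]); return np.array([f["cx"]-f["fx"]*q[0]/q[2],f["cy"]+f["fy"]*q[1]/q[2]])
def avg(n,k=6):
    fs=[r.grab_frame(n) for _ in range(k)]; f=fs[0]; f["color"]=np.mean([x["color"] for x in fs],0); return f
E
python3 - <<'E'
from h import *
t=avg("top",4); s=avg("scene",4)
hsv=cv2.cvtColor(t["color"].astype(np.uint8),cv2.COLOR_BGR2HSV)
for nm,(x0,y0,x1,y1) in dict(wide=(280,140,352,240),narrow=(196,132,226,230)).items():
    m=np.zeros(hsv.shape[:2],np.uint8); m[y0:y1,x0:x1]=(hsv[y0:y1,x0:x1,2]<95)*255
    c,_=cv2.findContours(m,0,2)
    c=max(c,key=cv2.contourArea); rr=cv2.boxPoints(cv2.minAreaRect(c))
    ys,xs=np.nonzero(m[y0:y1,x0:x1]); print(nm,"corners plate\n",np.array([onz(t,p,.105)for p in rr]).round(4))
cs=[(432,47),(711,38),(727,405),(444,413)]
P=np.array([onz(t,((x-396)/3.6+264.6,y/3.6+129.6),.1) for x,y in cs]);print("case",P.round(4))
for p in[(P[0]-P[3]),(P[1]-P[2])]: print(np.degrees(np.arctan2(p[1],p[0])),np.hypot(*p[:2]))
print("post top: scene",onz(s,(190,174.5),.166),"base",onz(s,(191.5,182.5),.11),"top",onz(t,(315.3,180.8),.166))
o,d=ray(s,(190,174.5));o2,d2=ray(t,(315.3,180.8))
k=np.linalg.lstsq(np.c_[d,-d2],o2-o,rcond=None)[0];print("tri",o+d*k[0],o2+d2*k[1])
def z(f,x,y,w,h):
    c=f["color"][y:y+h,x:x+w]; c=np.clip((c-10)*2.2,0,255).astype(np.uint8); return cv2.resize(c,None,fx=8,fy=8,interpolation=cv2.INTER_NEAREST)
cv2.imwrite("pics/z1.png",np.hstack([z(s,170,150,48,70),z(t,292,142,48,70)]))
# glass foot guess
print("glass foot scene",onz(s,(121,193),0))
E
```

```text
wide corners plate
 [[ 0.6929 -0.1692  0.105 ]
 [ 0.6949 -0.2092  0.105 ]
 [ 0.4432 -0.2205  0.105 ]
 [ 0.4412 -0.1808  0.105 ]]
narrow corners plate
 [[0.7232 0.1723 0.105 ]
 [0.7239 0.1391 0.105 ]
 [0.4754 0.1334 0.105 ]
 [0.4748 0.1663 0.105 ]]
case [[ 0.7028 -0.0592  0.1   ]
 [ 0.7161 -0.317   0.1   ]
 [ 0.3786 -0.3345  0.1   ]
 [ 0.3665 -0.0758  0.1   ]]
2.8229967108310934 0.3367750961158493
2.9792762113203395 0.33793349216979685
post top: scene [ 0.57201784 -0.19768633  0.166     ] base [ 0.56949748 -0.20150448  0.11      ] top [ 0.57388919 -0.18669831  0.166     ]
tri [ 0.576545   -0.19485168  0.17380128] [ 0.57347292 -0.18579126  0.17229187]
glass foot scene [ 0.62300257 -0.47965975  0.        ]
```

View pics/z1.png

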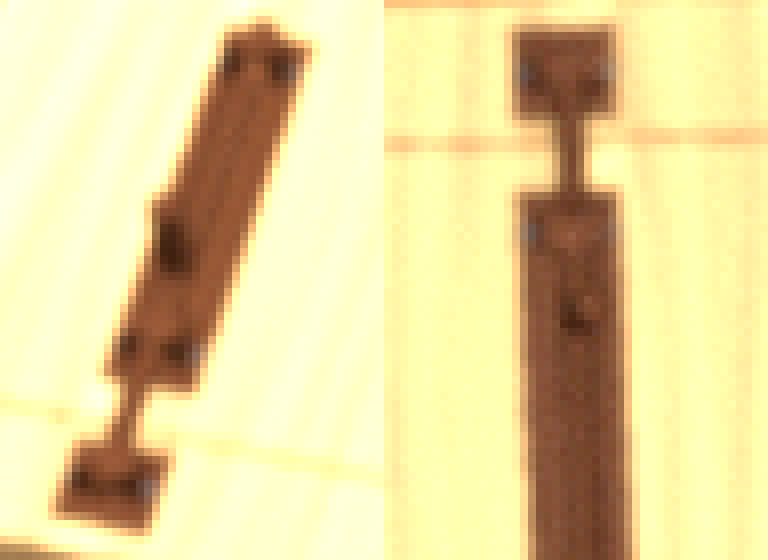

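```bash
cat >> h.py <<'E'
def delta(goal,yaw):
    "remaining shift in tool axes (m) and turn in tool axes (units of .12 rad) to the goal; jaws at world yaw"
    o=r.get_obs(); M=R.from_rotvec(o["orientation"]).as_matrix()
    best=None
    for sg in(1,-1):
        y=np.array([-np.sin(yaw),np.cos(yaw),0])*sg; x=np.array([0,0,-1.]); G=np.c_[x,y,np.cross(x,y)]
        w=R.from_matrix(M.T@G).as_rotvec()
        if best is None or np.linalg.norm(w)<np.linalg.norm(best[0]): best=(w,G)
    e=np.array(goal)-o["tcp_pos"]
    print("t",o["clock"],"tcp",o["tcp_pos"].round(4),"err now-axes",(M.T@e).round(4),"goal-axes",(best[1].T@e).round(4),"turn",(best[0]/.12).round(3),"\nM",M.round(3).tolist(),"\nF",o["contact_force"].round(1),"grip",o["grip_width"].round(4))
E
python3 - <<'E'
from h import *
s=r.grab_frame("scene");t=r.grab_frame("top")
print(onz(s,(190.75,175.6),.166),onz(t,(317.2,179),.166))
for z in(.105,.166):print(proj(s,(.577,-.1945,z)),proj(t,(.577,-.1945,z)))
# plate side edges in scene
g=s["color"].astype(int).max(2)
for row in(165,180,190):
    xs=[c for c in range(165,215) if g[row,c]<95]; print(row,xs[0],xs[-1],onz(s,(xs[0]-.5,row),.104).round(4),onz(s,(xs[-1]+.5,row),.104).round(4))
delta((.577,-.1945,.32),np.radians(2.7))
E
```

```text
[ 0.57549095 -0.19375442  0.166     ] [ 0.57969683 -0.19262725  0.166     ]
[192.85596028 185.47546077] [314.99606166 181.07390764]
[190.38387055 175.91561557] [317.78246788 179.8632976 ]
165 195 204 [ 0.4932 -0.2187  0.104 ] [ 0.4836 -0.184   0.104 ]
180 189 199 [ 0.5592 -0.2173  0.104 ] [ 0.549 -0.18   0.104]
190 186 196 [ 0.6005 -0.2131  0.104 ] [ 0.5904 -0.1764  0.104 ]Traceback (most recent call last):
  File "<stdin>", line 9, in <module>
  File "h.py", line 21, in delta
    print("t",o["clock"],"tcp",o["tcp_pos"].round(4),"err now-axes",(M.T@e).round(4),"goal-axes",(best[1].T@e).round(4),"turn",(best[0]/.12).round(3),"\nM",M.round(3).tolist(),"\nF",o["contact_force"].round(1),"grip",o["grip_width"].round(4))
                                                                                                                                                                                                                         ^^^^^^^^^^^^^^^^^^^^^
AttributeError: 'float' object has no attribute 'round'
```

```bash
sed -i 's/o\["grip_width"\].round(4)/round(o["grip_width"],4)/' h.py; python3 - <<'E'
from h import *
delta((.577,-.1945,.31),np.radians(2.7))
E
```

```text
t 0.6 tcp [ 0.232  -0.6339  0.2483] err now-axes [-0.0617 -0.2941 -0.475 ] goal-axes [-0.0617 -0.4226 -0.3653] turn [ 2.531e+00 -1.000e-03 -0.000e+00] 
M [[0.0, 0.344, -0.939], [-0.0, -0.939, -0.344], [-1.0, 0.0, -0.0]] 
F [-0.   0.2 -0.9] grip 0.0852
```

apply_moves(
  increments="85 -0.031 0 0 0 0 0; 85 -0.031 0 0 0 0 0; 85 0 -0.02 -0.032 0 0 0; 85 0 -0.022 -0.036 0 0 0; 85 0 -0.022 -0.036 0 0 0; 85 0 -0.022 -0.036 0 0 0; 85 0 -0.022 -0.036 0 0 0; 85 0 -0.022 -0.036 0 0 0",
  squeeze=90,
)

```text
clock: 1.4
tcp_pos: [0.3872, -0.4375, 0.3106]
orientation: [2.031, 0.359, -2.03]
contact_force: [0.6, -0.0, 0.3]
grip_width: 0.085
```

apply_moves(
  increments="85 0 -0.022 -0.036 0 0 0; 85 0 -0.022 -0.036 0 0 0; 85 0 -0.022 -0.036 0 0 0; 85 0 -0.022 -0.036 0 0 0; 85 0 -0.022 -0.036 0.8 0 0; 85 0 -0.022 -0.036 0.8 0 0; 85 0 0 0 0.8 0 0; 85 0 0 0 0.13 0 0",
)

```text
clock: 2.2
tcp_pos: [0.5477, -0.2421, 0.3102]
orientation: [2.197, 0.053, -2.197]
contact_force: [-0.0, -0.9, 0.2]
grip_width: 0.0852
```

```bash
python3 - <<'E'
from h import *
delta((.577,-.1945,.152),np.radians(2.7))
E
```

```text
t 2.2 tcp [ 0.5477 -0.2421  0.3102] err now-axes [ 0.1582 -0.0461 -0.0316] goal-axes [ 0.1582 -0.0462 -0.0315] turn [0.012 0.    0.001] 
M [[-0.0, 0.049, -0.999], [0.0, -0.999, -0.049], [-1.0, -0.0, 0.0]] 
F [-0.  -0.9  0.2] grip 0.0852
```

apply_moves(
  increments="85 0 -0.023 -0.016 0 0 0; 85 0 -0.023 -0.0155 0 0 0; 85 0.02 0 0 0 0 0; 85 0.03 0 0 0 0 0; 85 0.03 0 0 0 0 0; 85 0 0 0 0 0 0; 85 0 0 0 0 0 0; 85 0 0 0 0 0 0",
)

```text
clock: 3.0
tcp_pos: [0.577, -0.197, 0.2323]
orientation: [2.2, 0.05, -2.194]
contact_force: [0.6, -0.5, 0.9]
grip_width: 0.0849
```

```bash
python3 - <<'E'
from h import *
delta((.577,-.1945,.152),np.radians(2.7))
s=r.grab_frame("scene")["color"][115:225,140:250]; t=r.grab_frame("top")["color"][120:230,260:370]
cv2.imwrite("pics/a.png",np.hstack([cv2.resize(x,None,fx=3.6,fy=3.6,interpolation=cv2.INTER_CUBIC) for x in(s,t)]))
E
```

```text
t 3.0 tcp [ 0.577  -0.197   0.2323] err now-axes [ 0.0803 -0.0026  0.0001] goal-axes [ 0.0803 -0.0025 -0.0001] turn [-0.004 -0.023 -0.009] 
M [[0.003, 0.047, -0.999], [-0.001, -0.999, -0.047], [-1.0, 0.001, -0.003]] 
F [ 0.6 -0.5  0.9] grip 0.0849
```

View pics/a.png

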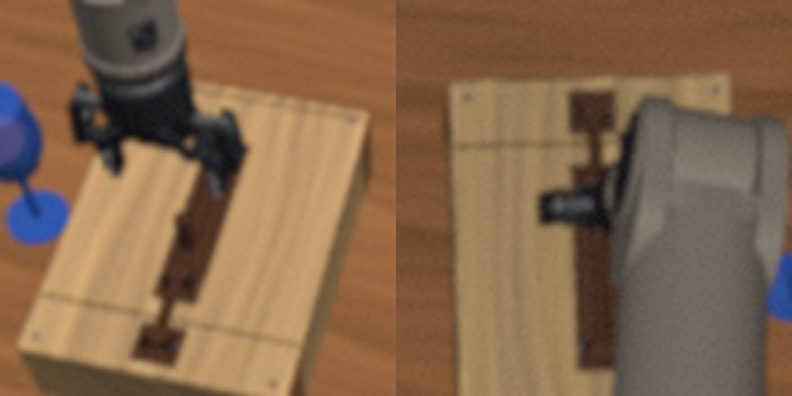

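The crop shows the open jaws straddling the bolt line, just above the post. The post is at crop (183,220). I'll descend and close.

apply_moves(
  increments="85 0.02 -0.0025 0 0 0 0; 85 0.03 0 0 0 0 0; 85 0.02 0 0 0 0 0; 85 0.01 0 0 0 0 0; 40 0 0 0 0 0 0; 40 0 0 0 0 0 0; 40 0 0 0 0 0 0; 40 0 0 0 0 0 0",
)

```text
clock: 3.9
tcp_pos: [0.5768, -0.1937, 0.1515]
orientation: [2.199, 0.051, -2.195]
contact_force: [-0.2, -0.5, -0.5]
grip_width: 0.0397
```

apply_moves(
  increments="22 0 0 0 0 0 0; 22 0 0 0 0 0 0; 22 0 0 0 0 0 0; 5 0 0 0 0 0 0; 5 0 0 0 0 0 0; 5 0 0 0 0 0 0; 5 0 0 0 0 0 0; 5 0 0 0 0 0 0",
  squeeze=60,
)

```text
clock: 4.7
tcp_pos: [0.5762, -0.1951, 0.1507]
orientation: [2.198, 0.049, -2.197]
contact_force: [-0.9, -4.7, 1.9]
grip_width: 0.0142
```

```bash
python3 - <<'E'
from h import *
delta((.577,-.1945,.152),np.radians(2.7))
s=r.grab_frame("scene")["color"][115:225,140:250]; t=r.grab_frame("top")["color"][120:230,260:370]
cv2.imwrite("pics/b.png",np.hstack([cv2.resize(x,None,fx=3.6,fy=3.6,interpolation=cv2.INTER_CUBIC) for x in(s,t)]))
E
```

```text
t 4.7 tcp [ 0.5762 -0.1951  0.1507] err now-axes [-0.0013 -0.0006 -0.0008] goal-axes [-0.0013 -0.0006 -0.0008] turn [-0.01  -0.006 -0.015] 
M [[0.001, 0.046, -0.999], [-0.002, -0.999, -0.046], [-1.0, 0.002, -0.001]] 
F [-0.9 -4.7  1.9] grip 0.0142
```

View pics/b.png

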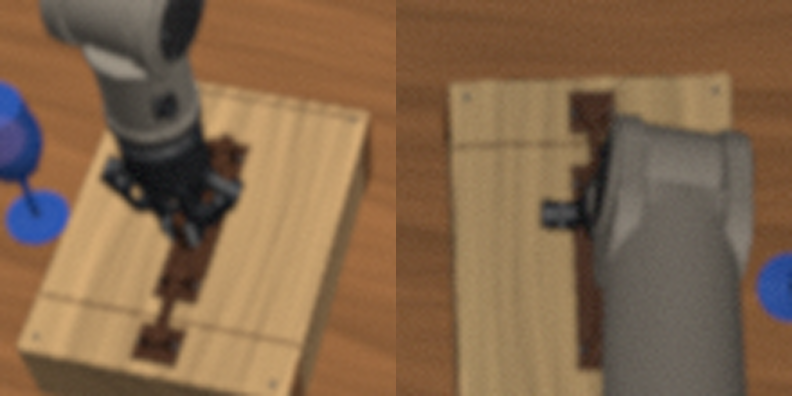

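The jaws are closed on the post, reading 14 mm. Starting the first draw.

apply_moves(
  increments="5 0 0 0.003 0 0 0; 5 0 0 0.003 0 0 0; 5 0 0 0.003 0 0 0; 5 0 0 0.003 0 0 0; 5 0 0 0.003 0 0 0; 5 0 0 0 0 0 0; 5 0 0 0 0 0 0; 5 0 0 0 0 0 0",
)

```text
clock: 5.6
tcp_pos: [0.5643, -0.1957, 0.1508]
orientation: [2.204, 0.049, -2.189]
contact_force: [10.2, -7.2, -7.5]
grip_width: 0.0147
```

apply_moves(
  increments="5 0 0 0.003 0 0 0; 5 0 0 0.003 0 0 0; 5 0 0 0.002 0 0 0; 5 0 0 0.002 0 0 0; 5 0 0 0 0 0 0; 5 0 0 0 0 0 0; 5 0 0 0 0 0 0; 5 0 0 0 0 0 0",
  squeeze=80,
)

```text
clock: 6.4
tcp_pos: [0.5567, -0.1961, 0.1509]
orientation: [2.209, 0.049, -2.183]
contact_force: [18.2, -8.5, -13.6]
grip_width: 0.0141
```

apply_moves(
  increments="5 0 0 0.002 0 0 0; 5 0 0 0.002 0 0 0; 5 0 0 0 0 0 0; 5 0 0 0 0 0 0; 5 0 0 0 0 0 0; 5 0 0 0 0 0 0; 5 0 0 0 0 0 0; 5 0 0 0 0 0 0",
)

```text
clock: 7.2
tcp_pos: [0.5564, -0.196, 0.151]
orientation: [2.216, 0.049, -2.174]
contact_force: [31.6, -9.2, -25.7]
grip_width: 0.0142
```

Stuck: the force rose from 18 to 32 N with no movement. Pushing home now.

apply_moves(
  increments="5 0 0 -0.005 0 0 0; 5 0 0 -0.005 0 0 0; 5 0 0 -0.005 0 0 0; 5 0 0 -0.005 0 0 0; 5 0 0 -0.005 0 0 0; 5 0 0 -0.005 0 0 0; 5 0 0 0 0 0 0; 5 0 0 0 0 0 0",
)

```text
clock: 8.0
tcp_pos: [0.5742, -0.1952, 0.1507]
orientation: [2.192, 0.048, -2.204]
contact_force: [-9.4, -4.5, 10.9]
grip_width: 0.0136
```

apply_moves(
  increments="5 0 0 -0.002 0 0 0; 5 0 0 -0.002 0 0 0; 5 0 0 0 0 0 0; 5 0 0 0 0 0 0; 5 0 0 0 0 0 0; 5 0 0 0 0 0 0; 5 0 0 0 0 0 0; 5 0 0 0 0 0 0",
)

```text
clock: 8.8
tcp_pos: [0.5781, -0.1951, 0.1507]
orientation: [2.192, 0.048, -2.204]
contact_force: [-11.4, -4.1, 11.6]
grip_width: 0.0139
```

Still moving at 11 N. Pushing on until the force jumps.

apply_moves(
  increments="5 0 0 -0.002 0 0 0; 5 0 0 -0.002 0 0 0; 5 0 0 0 0 0 0; 5 0 0 0 0 0 0; 5 0 0 0 0 0 0; 5 0 0 0 0 0 0; 5 0 0 0 0 0 0; 5 0 0 0 0 0 0",
)

```text
clock: 9.6
tcp_pos: [0.5793, -0.195, 0.1506]
orientation: [2.186, 0.048, -2.211]
contact_force: [-19.9, -3.9, 18.8]
grip_width: 0.0139
```

Home at x=0.579, where the force jumped to 20 N. Second draw.

apply_moves(
  increments="5 0 0 0.006 0 0 0; 5 0 0 0.006 0 0 0; 5 0 0 0.006 0 0 0; 5 0 0 0.006 0 0 0; 5 0 0 0.006 0 0 0; 5 0 0 0.005 0 0 0; 5 0 0 0 0 0 0; 5 0 0 0 0 0 0",
)

```text
clock: 10.4
tcp_pos: [0.5535, -0.1962, 0.1508]
orientation: [2.205, 0.049, -2.188]
contact_force: [10.3, -7.9, -6.7]
grip_width: 0.0138
```

apply_moves(
  increments="5 0 0 0.003 0 0 0; 5 0 0 0.002 0 0 0; 5 0 0 0 0 0 0; 5 0 0 0 0 0 0; 5 0 0 0 0 0 0; 5 0 0 0 0 0 0; 5 0 0 0 0 0 0; 5 0 0 0 0 0 0",
)

```text
clock: 11.2
tcp_pos: [0.5487, -0.1965, 0.1509]
orientation: [2.205, 0.049, -2.188]
contact_force: [11.3, -6.8, -7.3]
grip_width: 0.0139
```

Past the first stop. Continuing to the second.

apply_moves(
  increments="5 0 0 0.002 0 0 0; 5 0 0 0.002 0 0 0; 5 0 0 0.002 0 0 0; 5 0 0 0 0 0 0; 5 0 0 0 0 0 0; 5 0 0 0 0 0 0; 5 0 0 0 0 0 0; 5 0 0 0 0 0 0",
)

```text
clock: 12.0
tcp_pos: [0.5474, -0.1965, 0.1509]
orientation: [2.214, 0.049, -2.177]
contact_force: [27.3, -9.5, -23.0]
grip_width: 0.0136
```

Stuck at the second stop: travel about 31 mm, force 27 N. Pushing home.

apply_moves(
  increments="5 0 0 -0.007 0 0 0; 5 0 0 -0.007 0 0 0; 5 0 0 -0.007 0 0 0; 5 0 0 -0.007 0 0 0; 5 0 0 -0.006 0 0 0; 5 0 0 -0.004 0 0 0; 5 0 0 0 0 0 0; 5 0 0 0 0 0 0",
)

```text
clock: 12.8
tcp_pos: [0.5743, -0.1952, 0.1507]
orientation: [2.192, 0.048, -2.204]
contact_force: [-10.0, -4.5, 11.6]
grip_width: 0.0139
```

apply_moves(
  increments="5 0 0 -0.003 0 0 0; 5 0 0 -0.003 0 0 0; 5 0 0 -0.002 0 0 0; 5 0 0 0 0 0 0; 5 0 0 0 0 0 0; 5 0 0 0 0 0 0; 5 0 0 0 0 0 0; 5 0 0 0 0 0 0",
)

```text
clock: 13.6
tcp_pos: [0.5793, -0.195, 0.1506]
orientation: [2.186, 0.048, -2.211]
contact_force: [-20.0, -3.5, 18.8]
grip_width: 0.0139
```

Home again. Drawing it fully open.

apply_moves(
  increments="5 0 0 0.008 0 0 0; 5 0 0 0.008 0 0 0; 5 0 0 0.01 0 0 0; 5 0 0 0.01 0 0 0; 5 0 0 0.01 0 0 0; 5 0 0 0.01 0 0 0; 5 0 0 0.01 0 0 0; 5 0 0 0.008 0 0 0",
)

```text
clock: 14.4
tcp_pos: [0.5123, -0.1983, 0.1508]
orientation: [2.201, 0.048, -2.193]
contact_force: [5.5, -7.0, -3.0]
grip_width: 0.0138
```

apply_moves(
  increments="5 0 0 0.002 0 0 0; 5 0 0 0.003 0 0 0; 5 0 0 0 0 0 0; 5 0 0 0 0 0 0; 5 0 0 0 0 0 0; 5 0 0 0 0 0 0; 5 0 0 0 0 0 0; 5 0 0 0 0 0 0",
)

```text
clock: 15.2
tcp_pos: [0.509, -0.1984, 0.1508]
orientation: [2.204, 0.048, -2.19]
contact_force: [8.5, -6.8, -6.5]
grip_width: 0.0137
```

apply_moves(
  increments="5 0 0 0.003 0 0 0; 5 0 0 0.002 0 0 0; 5 0 0 0.002 0 0 0; 5 0 0 0 0 0 0; 5 0 0 0 0 0 0; 5 0 0 0 0 0 0; 5 0 0 0 0 0 0; 5 0 0 0 0 0 0",
)

```text
clock: 16.0
tcp_pos: [0.5087, -0.1984, 0.151]
orientation: [2.216, 0.049, -2.174]
contact_force: [31.1, -9.4, -29.1]
grip_width: 0.0134
```

End stop at 70 mm, with the force rising to 31 N. I'll relax the pull, let go and rise.

apply_moves(
  increments="5 0 0 -0.003 0 0 0; 5 0 0 -0.003 0 0 0; 5 0 0 0 0 0 0; 50 0 0 0 0 0 0; 50 0 0 0 0 0 0; 50 0 0 0 0 0 0; 50 0 0 0 0 0 0; 50 0 0 0 0 0 0",
)

```text
clock: 16.8
tcp_pos: [0.505, -0.1966, 0.1503]
orientation: [2.197, 0.052, -2.198]
contact_force: [0.8, -0.1, -0.0]
grip_width: 0.0504
```

apply_moves(
  increments="50 -0.01 0 0 0 0 0; 50 -0.02 0 0 0 0 0; 50 -0.03 0 0 0 0 0; 50 -0.03 0 0 0 0 0; 50 -0.03 0 0 0 0 0; 50 -0.03 0 0 0 0 0; 50 0 0.03 0.02 0 0 0; 50 0 0.03 0.02 0 0 0",
)

```text
clock: 17.6
tcp_pos: [0.4687, -0.2586, 0.3025]
orientation: [2.199, 0.054, -2.192]
contact_force: [0.1, -1.0, -0.2]
grip_width: 0.0499
```

apply_moves(
  increments="50 0 -0.04 0 0 0 0; 50 0 -0.04 0 0 0 0; 50 0 -0.04 0 0 0 0; 50 0 -0.04 0 0 0 0; 50 0 -0.04 0 0 0 0; 50 0 -0.04 0 0 0 0; 50 0 0 0 0 0 0; 50 0 0 0 0 0 0",
)

```text
clock: 18.4
tcp_pos: [0.4567, -0.0183, 0.301]
orientation: [2.197, 0.054, -2.195]
contact_force: [0.5, 0.4, 0.3]
grip_width: 0.05
```

```bash
python3 - <<'E'
from h import *
o=r.get_obs();print(o["clock"],o["contact_force"],o["qvel"].round(3))
s=r.grab_frame("scene");t=r.grab_frame("top")
for z in(.105,.166):print(proj(s,(.509,-.1984,z)),proj(t,(.509,-.1984,z)))
c=s["color"][115:250,40:320]
cv2.imwrite("pics/c.png",np.vstack([cv2.resize(x,None,fx=2.1,fy=2.1,interpolation=cv2.INTER_CUBIC) for x in(c,t["color"][120:255,160:440])]))
E
```

```text
18.4 [0.48193334 0.39820949 0.27986332] [ 0.025  0.01   0.04   0.001  0.005 -0.004  0.003]
[198.32939895 169.59531775] [315.92148803 201.69393106]
[196.14956435 159.63208761] [318.75641644 201.42324074]
```

View pics/c.png

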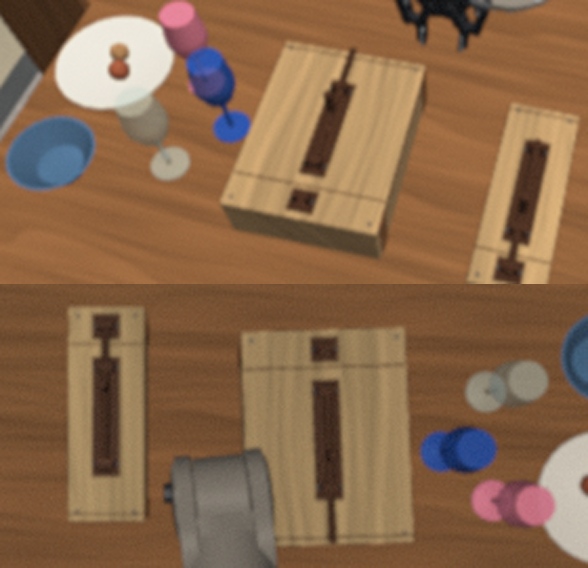

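The final picture shows the wide bolt's rod out of its keeper and the post at about scene (197,161), where the fully open post projects. The narrow bolt is still in its keeper, the clear glass is standing at about scene (112,180), and the arm is clear.

```bash
python3 -c "
from bench import r
r.hand_in()"
```

```text
the job is handed in; nothing more can be done
```

The wide case's bolt is worked free, drawn all the way open and released. The job was handed in at about 18.5 s, and no verdict was given.

| Stroke | Sticking or end point | Force there | Then |
|---|---|---|---|
| First draw | about 21–23 mm | 32 N | pushed home until it stopped (20 N) |
| Second draw | about 31 mm | 27 N | pushed home until it stopped (20 N) |
| Final draw | end stop at about 70 mm | 31 N | let go |

- **Position readings:** travel is taken from the TCP position, so it includes 1–2 mm of compliance in the grip. The jaws read about 14 mm on the 16 mm post; tool and bolt still moved together to every stop.
- **Last picture:** the rod is out of its keeper and the post is within about 2 pixels of where the open position projects. The narrow case's bolt is still shut. The glass is standing and looks unmoved, judged by eye only.
- **Arm:** clear of everything, with contact force about zero. None of these checks failed.

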